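Set the goniometer arm to 40 degrees

ROBOT

A 6-joint arm with a two-finger parallel gripper is mounted at the origin on a cart in front of the work surface, level with it; the furniture and walls round the work are solid. World frame = base frame: x ahead of the robot, y to its left, z up, the work surface at z = 0. Lengths are in m, angles in rad, forces in N, time in s.
With the tool pointing down it reaches from about 0.375 to 0.9 m from the base axis. Payload 3.1 kg.
Tool frame: the origin (TCP) lies at the very end of the fingers, on their centre line; the grasp point (between the pads) lies 19 mm behind it; z points along the fingers, y is the direction in which the jaws open and shut (so a half turn about z gives the same grasp; the last joint's range is limited). The gripper opens to 85 mm and grips with 20 to 120 N. Pads are 22 mm wide; open, the fingers measure 114 mm over their backs; the gripper's body (76 mm by 85 mm) begins 54 mm behind the grasp point. The pads swing forward as they close: fully open they stand 13 mm farther back than shut.
Start: joints at [1.073, 0.527, 1.433, -0, 1.181, -0.178], TCP at [0.196, 0.593, 0.231] pointing down, gripper open.
Joint ranges: [-3.08, 3.08], [-0.75, 2.2], [0.22, 2.44], [-1.43, 4.57], [0, 2.65], [-2.85, 2.85]. Speed limits (rad/s): [2.79, 2.79, 3.14, 3.14, 3.14, 3.14].

INTERFACE

Orientations are given as a unit quaternion [x, y, z, w].
In Python, from station import manip gives the robot as it stands.
- The arm moves only by the tool send_rows, never from a script. Its argument "motion" is a list of rows, each an object with "gripper": the finger opening in mm, from 0 to 85.4; "travel": the shift along the tool's x, y, z in mm, a list of three; "rotation": the turn, a rotation vector about the tool's x, y, z in degrees, a list of three. In form: [{"gripper": gripper, "travel": [x, y, z], "rotation": [ax, ay, az]}, ...]. A call has 1 to 12 rows; each row shifts and turns the commanded pose from where the row before left it, along the tool's axes as they then stand; what a row does not reach is not made up. A row lasts 1/12 s, in which the tool goes at most 41.7 mm and 7.16 degrees, less where a joint would pass 70% of its speed; a pose out of reach is approached as far as the arm can. A call is refused whole if a number of a shift passes 41.7 or a number of a turn 7.16, either way. A call with a gripper value outside its range is refused whole. The fingers move at their own pace and stop on an object; "newtons" is the grip in N (left out, the last holds). Time passes only in rows, so rows that do not move let the fingers close. It gives the time, the measured TCP pose, the force and the opening at its end, in the units of the state.
- manip.sense(): the state, without advancing time (a new reading comes with each control period).
- manip.snapshot(name): name is "scene" or "side" or "wrist"; returns the picture (480x640x3 uint8, red, green, blue); there is no depth.
- manip.calibration(name): a dict with "fx", "fy", "cx", "cy" (pixels), "cam_to_world" (4x4, takes a point from camera to world coordinates). Camera axes: x right, y down, z forward; pixel columns grow to the right and rows downward; lengths in m; the calibration is good to about 2 mm. A picture is of the moment at which its call begins: read the wrist's pose just before it. calibration takes no time and is no camera call; for the wrist camera it gives the pose at the moment of the call.
- manip.sign_off(): hands the job in, once; it reports no verdict.
The state is a dict: "t": time; "q": joint angles; "qd": joint speeds; "tau": joint torques, N m; "tcp_pos": TCP position; "tool_rot": TCP orientation; "force": force on the tool from outside, world axes, zero at the start; "ft_torque": the same for the moment, N m; "finger_gap": opening from 0.0 (shut) to 1.0 (fully open).
Only numpy, scipy, OpenCV 4.12 (cv2) and the standard library are available. Lean on these libraries where they do the work, as an engineer would, in place of code of your own. Each camera call takes 0.05 s, during which the arm holds its last target. There are 200 camera calls.

TASK

Set the swing arm of the goniometer to 40 degrees on its graduated circle, counted anticlockwise (seen from above) from the red zero line, to within two degrees. Two of three things - the red-capped bottle, the black-capped bottle and the black mirror mount - stand between the arm and 40 degrees: first stand these two upright in the grey tray, and leave the third, which is beyond 40 degrees, where it stands. The arm must not push against anything, and the flat drilled plate and the chip box must stay where they are.

Things in the scene. Friction and masses are not known exactly. Their poses are not given: they have to be found in the camera images.
- goniometer: Fixed round base, 156 mm across, 18 mm high, with a scale ring: lines every 5 degrees (longer every 10) from 0 to 160. Thick red zero line along the base's +y axis; readings grow anticlockwise seen from above (+y towards -x). Origin on the turning axis at worktop level, z up. On it a turning hub, 88 mm across, 34 mm high (central boss to 46 mm), carrying the swing arm.
- swing_arm (a joint): Reading of the arm in rad: 0 over the red zero line, growing anticlockwise from above; 40 degrees = 0.698. Stops at 0 and 2.79; light friction (0.12 N m), stays where left. Flat aluminium arm, 32 mm wide, to 155 mm from the axis, z = 26 to 34 mm. Through the window near the hub a red index line on the arm's centre line is seen over the scale.
- detector (a point): Centre of the top of the round steel detector post that stands on the arm 130 mm from the turning axis: 26 mm diameter, from z = 36 to 92 mm, on the arm's centre line. The handle by which to swing the arm: grip it from above. This point is at z = 92 mm.
- tray: Fixed open grey tray, 180 mm along its x axis, 124 mm along its y axis, 18 mm high, walls 4 mm, inner floor 4 mm above the worktop. Origin at the centre of its underside. (Keep clear of the tall furniture: oscilloscope beyond x = 0.68 m, microscope and stages left of y = 0.13 m, seen from the robot.)
- propanol_bottle: White plastic bottle with a red nozzle cap, upright, 40 mm diameter, 95 mm high, standing on its flat foot; grip the body between 20 and 60 mm height. Origin at the centre of its underside.
- oil_bottle: White plastic bottle with a black nozzle cap, upright, 30 mm diameter, 76 mm high, standing on its flat foot; grip the body between 20 and 50 mm height. Origin at the centre of its underside.
- mirror_mount: Black square mirror mount on a steel pedestal (32 mm diameter, its axis at x = -8 mm), 80 mm high. Its head spans x = -18 to 6 mm, y = -22 to 22 mm, z = 36 to 80 mm: grip it across the flat sides at y = +-22 mm (44 mm), at x = -6 mm. Two adjuster knobs stick out to x = 24 mm. Origin on the worktop.
- gel_box: Bystander: flat chip box with a clear lid, 57 x 52 x 12 mm, lying between the goniometer and the tray. Origin at the centre of its underside.
- adapter_plate: Bystander: flat black drilled plate, 46 x 60 x 8 mm, lying near the worktop's front edge, left of the goniometer. Origin at the centre of its underside.
Not all that is in view belongs to the job. What is shaped like the oil_bottle but orange is not meant.

How it is judged:
At the end, for the whole second after the job is handed in: The swing arm rests at 40 degrees (37.5 to 42.5). Two of the three things (two bottles, mirror mount) stand upright (within 0.1 rad) on the floor of the tray, the third upright within 20 mm of where it was; all at rest (value of joint swing_arm between 0.6545 and 0.7418 rad and velocity of joint swing_arm between -0.02 and 0.02 rad/s and (((distance of propanol_bottle from where it was at the start of the episode below 0.02 m and angle between propanol_bottle's own z axis and vertical below 0.1 rad) and (x of oil_bottle in the frame of tray between -0.08 and 0.08 m and y of oil_bottle in the frame of tray between -0.052 and 0.052 m and z of oil_bottle in the frame of tray between -0.002 and 0.012 m and angle between oil_bottle's own z axis and vertical below 0.1 rad) and (x of mirror_mount in the frame of tray between -0.08 and 0.08 m and y of mirror_mount in the frame of tray between -0.052 and 0.052 m and z of mirror_mount in the frame of tray between -0.002 and 0.012 m and angle between mirror_mount's own z axis and vertical below 0.1 rad)) or ((x of propanol_bottle in the frame of tray between -0.08 and 0.08 m and y of propanol_bottle in the frame of tray between -0.052 and 0.052 m and z of propanol_bottle in the frame of tray between -0.002 and 0.012 m and angle between propanol_bottle's own z axis and vertical below 0.1 rad) and (distance of oil_bottle from where it was at the start of the episode below 0.02 m and angle between oil_bottle's own z axis and vertical below 0.1 rad) and (x of mirror_mount in the frame of tray between -0.08 and 0.08 m and y of mirror_mount in the frame of tray between -0.052 and 0.052 m and z of mirror_mount in the frame of tray between -0.002 and 0.012 m and angle between mirror_mount's own z axis and vertical below 0.1 rad)) or ((x of propanol_bottle in the frame of tray between -0.08 and 0.08 m and y of propanol_bottle in the frame of tray between -0.052 and 0.052 m and z of propanol_bottle in the frame of tray between -0.002 and 0.012 m and angle between propanol_bottle's own z axis and vertical below 0.1 rad) and (x of oil_bottle in the frame of tray between -0.08 and 0.08 m and y of oil_bottle in the frame of tray between -0.052 and 0.052 m and z of oil_bottle in the frame of tray between -0.002 and 0.012 m and angle between oil_bottle's own z axis and vertical below 0.1 rad) and (distance of mirror_mount from where it was at the start of the episode below 0.02 m and angle between mirror_mount's own z axis and vertical below 0.1 rad))) and linear speed of each of propanol_bottle, oil_bottle, mirror_mount below 0.02 m/s); the robot touches nothing.
It fails at once if the goniometer or its arm pushes against a bottle, the mirror mount or a bystander (contact force between goniometer and propanol_bottle above 1.5 N or contact force between goniometer and oil_bottle above 1.5 N or contact force between goniometer and mirror_mount above 1.5 N or contact force between goniometer and gel_box above 1.5 N or contact force between goniometer and adapter_plate above 1.5 N).
It fails at once if the drilled plate or chip box is moved by more than 20 mm (distance of any of gel_box, adapter_plate from where it was at the start of the episode above 0.02 m).
It also fails if it takes over 72 s, if anything falls off the work surface, if the arm or the gripper's body presses on something with over 40 N, if the wrist force passes 120 N, or if a joint passes its speed limit or range.

## Working session

There is one attempt and no reset: what is moved stays moved. The work goes in short steps, Python scripts to look and compute and a tool call to move; the robot and the scene stay as the last step left them, time stands still between calls to the robot, and variables do not carry over. Pictures are saved under pics/ and viewed, about 8 in all and at most 12, crops included, and the job is handed in when it is done.

Besides the shell and the picture viewer there is one more tool, called after "Emit:" as name([rows], argument=value, ...), one row to a line, values as JSON. send_rows: Moves the arm, as the interface text tells. Its arguments: {"type":"object","properties":{"motion":{"type":"array","items":{"type":"object","properties":{"gripper":{"type":"number"},"travel":{"type":"array","items":{"type":"number"}},"rotation":{"type":"array","items":{"type":"number"}}}}},"newtons":{"type":"number"}},"required":["motion"]}

```bash
mkdir -p pics
cat > h.py <<'E'
import numpy as np, cv2
from station import manip
from scipy.spatial.transform import Rotation as R
def px2w(c,u,v,z):
    T=np.array(c["cam_to_world"]); d=T[:3,:3]@np.array([(u-c["cx"])/c["fx"],(v-c["cy"])/c["fy"],1])
    o=T[:3,3]; return o+d*(z-o[2])/d[2]
def w2px(c,p):
    T=np.linalg.inv(np.array(c["cam_to_world"])); q=T[:3,:3]@np.array(p)+T[:3,3]
    return np.array([c["fx"]*q[0]/q[2]+c["cx"],c["fy"]*q[1]/q[2]+c["cy"]])
def save(n,name,crop=None,s=1):
    im=manip.snapshot(n)
    cv2.imwrite("pics/raw_"+name+".png",im[:,:,::-1])
    if crop: x0,y0,x1,y1=crop; im=im[y0:y1,x0:x1]
    cv2.imwrite("pics/"+name+".png",cv2.resize(im[:,:,::-1],None,fx=s,fy=s,interpolation=cv2.INTER_CUBIC))
    return im
E
python3 - <<'E'
from h import *
save("scene","a"); save("side","b")
for n in("scene","side"):
    c=manip.calibration(n); print(n,c["fx"],np.round(c["cam_to_world"],3).tolist())
print(manip.sense())
E
```

```text
scene 492.04287556411214 [[-0.762, -0.478, 0.436, 0.129], [-0.647, 0.545, -0.533, 0.362], [0.017, -0.689, -0.725, 0.782], [0.0, 0.0, 0.0, 1.0]]
side 450.93521869159133 [[0.996, -0.059, 0.065, 0.479], [-0.083, -0.419, 0.904, -0.965], [-0.026, -0.906, -0.423, 0.47], [0.0, 0.0, 0.0, 1.0]]
{'t': 0.1, 'q': array([ 1.07249310e+00,  5.28351909e-01,  1.43379598e+00,  1.04725120e-05,
        1.18140578e+00, -1.78512577e-01]), 'qd': array([ 0.00071016,  0.00122451, -0.00361435,  0.00118827, -0.00017764,
        0.00202856]), 'tau': array([ 1.21480332e-05, -4.43303490e+01, -1.78586465e+01, -2.17221700e-04,
        3.87766137e-03, -1.96714205e-05]), 'tcp_pos': array([0.19613865, 0.59273661, 0.23043762]), 'tool_rot': array([ 1.59216757e-01,  9.87243163e-01, -9.23287061e-04, -3.30081180e-04]), 'force': array([-0.33804686,  0.32857266, -0.00410245]), 'ft_torque': array([-0.03184938, -0.05026025,  0.00522312]), 'finger_gap': 1.0011816041382504}
```

View pics/a.png

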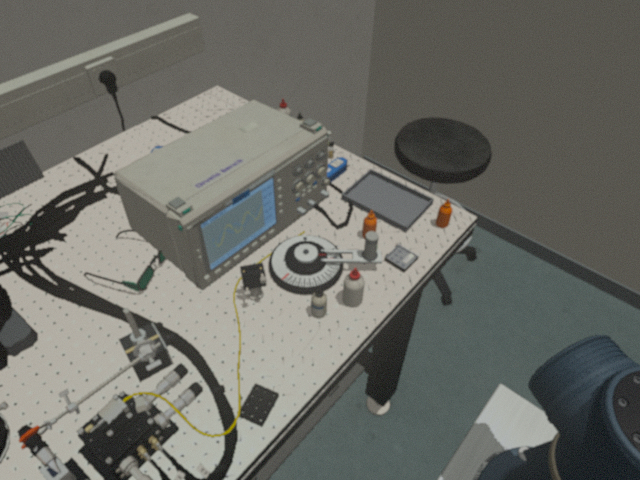

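View pics/b.png

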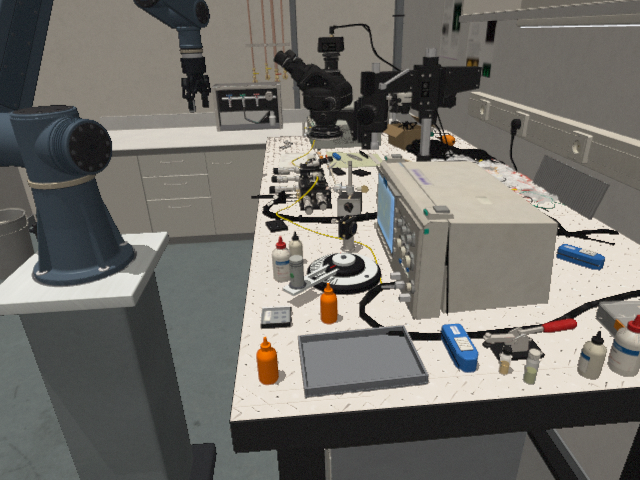

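Scene camera: goniometer at about (306,262), detector (371,245), red-capped bottle (353,288), black-capped (318,304), mirror mount (252,278), tray (387,198). Decoys: orange bottles at (370,222) and (444,214), and far red/black-capped bottles behind the oscilloscope (side view 628,345 and 590,355). I'm taking the ones beside the goniometer, and will check them with a close crop.

Run:
```python
from h import *
im=cv2.imread("pics/raw_a.png")[160:330,230:470]
cv2.imwrite("pics/c.png",cv2.resize(im,(800,567),interpolation=cv2.INTER_CUBIC))
im=cv2.imread("pics/raw_b.png")[225:400,245:445]
cv2.imwrite("pics/d.png",cv2.resize(im,(680,595),interpolation=cv2.INTER_CUBIC))
```

```text
(no output)
```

View pics/c.png

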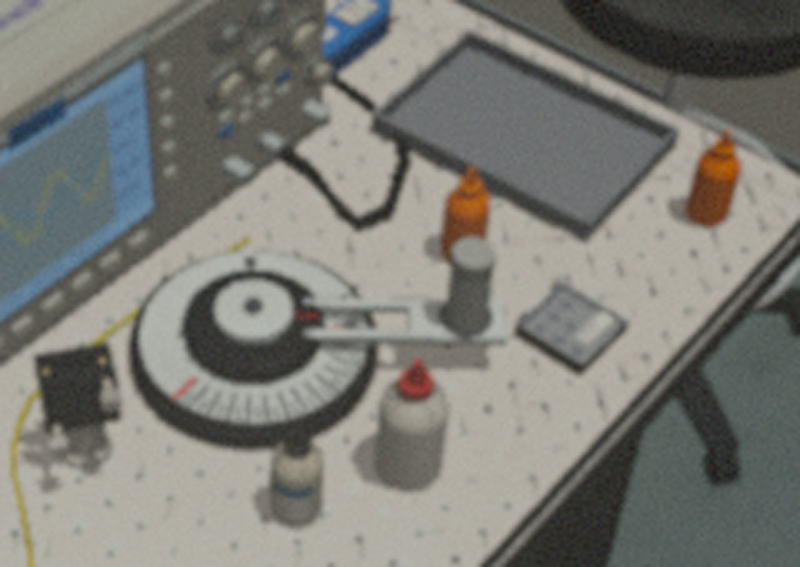

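View pics/d.png

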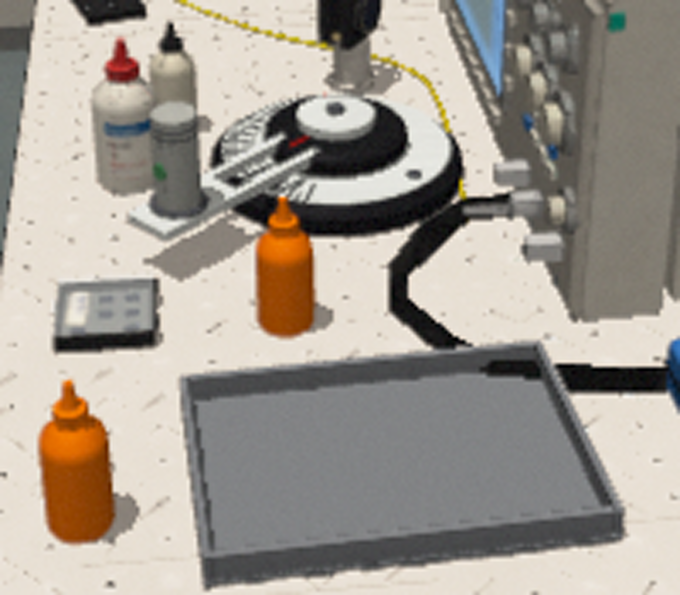

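```bash
cat > m.py <<'E'
from h import *
C=manip.calibration("scene");D=manip.calibration("side")
def c(u,v,z): return px2w(C,230+u/3.3333,160+v/3.3333,z)[:2]
def d(u,v,z): return px2w(D,245+u/3.4,225+v/3.4,z)[:2]
P=lambda n,*a: print(n,*[np.round(x,4) for x in a])
P("boss",c(254,306,.046),d(335,106,.046))
P("zero line outer/inner",c(178,397,.018),c(193,381,.018))
P("det top",c(474,252,.092),d(174,116,.092))
P("red cap tip",c(417,362,.095),d(120,42,.095))
P("blk cap tip",c(297,437,.076),d(170,25,.076))
P("mirror top corners front L,R",c(37,356,.08),c(105,347,.08), "R back?")
P("tray corners top",c(470,36,.018),c(376,118,.018),c(588,235,.018),c(676,135,.018))
P("tray corners top side",d(183,378,.018),d(540,345,.018),d(622,510,.018),d(206,560,.018))
P("orange",c(470,170,.076),d(283,198,.076),c(727,132,.076),d(68,383,.076))
P("gel",c(570,325,.012),d(107,310,.012))
E
python3 m.py
```

```text
boss [ 0.5783 -0.1346] [ 0.5805 -0.1405]
zero line outer/inner [ 0.5807 -0.0687] [ 0.5824 -0.0836]
det top [ 0.4814 -0.2209] [ 0.4823 -0.23  ]
red cap tip [ 0.4534 -0.1294] [ 0.4534 -0.1362]
blk cap tip [ 0.4788 -0.058 ] [ 0.4837 -0.0726]Traceback (most recent call last):
  File "m.py", line 11, in <module>
    P("mirror top corners front L,R",c(37,356,.08),c(105,347,.08), "R back?")
    ~^^^^^^^^^^^^^^^^^^^^^^^^^^^^^^^^^^^^^^^^^^^^^^^^^^^^^^^^^^^^^^^^^^^^^^^^
  File "m.py", line 5, in <lambda>
    P=lambda n,*a: print(n,*[np.round(x,4) for x in a])
                             ~~~~~~~~^^^^^
    return _wrapfunc(a, 'round', decimals=decimals, out=out)
    return _wrapit(obj, method, *args, **kwds)
    result = getattr(arr, method)(*args, **kwds)
numpy._core._exceptions._UFuncNoLoopError: ufunc 'multiply' did not contain a loop with signature matching types (dtype('<U7'), dtype('float64')) -> None
```

```bash
sed -i 's/, "R back?")/)/' m.py; python3 m.py | tail -6
python3 - <<'E'
from h import *
print(R.from_quat(manip.sense()["tool_rot"]).as_matrix().round(3).tolist())
W=np.array(manip.calibration("wrist")["cam_to_world"]);print(W.round(3).tolist(), manip.calibration("wrist")["fx"])
E
```

```text
blk cap tip [ 0.4788 -0.058 ] [ 0.4837 -0.0726]
mirror top corners front L,R [ 0.6239 -0.0033] [ 0.6   -0.033]
tray corners top [ 0.655 -0.463] [ 0.6497 -0.3443] [ 0.4718 -0.3457] [ 0.4804 -0.4696]
tray corners top side [ 0.4789 -0.3613] [ 0.6547 -0.3557] [ 0.6602 -0.474 ] [ 0.484  -0.4836]
orange [ 0.5345 -0.2911] [ 0.5346 -0.2966] [ 0.4303 -0.431 ] [ 0.4309 -0.4365]
gel [ 0.4385 -0.2766] [ 0.4414 -0.2908]
[[-0.949, 0.314, -0.001], [0.314, 0.949, -0.002], [0.0, -0.002, -1.0]]
[[0.314, 0.909, 0.274, 0.125], [0.949, -0.3, -0.093, 0.614], [-0.002, 0.289, -0.957, 0.374], [0.0, 0.0, 0.0, 1.0]] 339.12464149322557
```

```bash
cat >> h.py <<'E'
def plan(target,heading=None):
    """total tool-frame shift (mm) and yaw turn (deg about tool z) to target; heading of tool y in deg"""
    s=manip.sense(); M=R.from_quat(s["tool_rot"]).as_matrix()
    print("t",round(s["t"],2),"tcp",s["tcp_pos"].round(4),"y-heading",round(np.degrees(np.arctan2(M[1,1],M[0,1])),1),"gap",round(s["finger_gap"],3),"F",s["force"].round(1),"q",s["q"].round(2))
    print("tool shift mm",(M.T@(np.array(target)-s["tcp_pos"])*1000).round(1))
    # tilt error and heading error as rotvec in tool frame
    if heading is not None:
        h=np.radians(heading); y=np.array([np.cos(h),np.sin(h),0]); z=np.array([0,0,-1.]); 
        G=np.stack([np.cross(y,z),y,z],1); print("tool rotvec deg",np.degrees(R.from_matrix(M.T@G).as_rotvec()).round(2))
E
python3 - <<'E'
from h import *
C=manip.calibration("scene");D=manip.calibration("side")
for n,u,v in[("plate",258,405),("edge",250,475),("stage low",130,440),("edge2",350,365),("stage",150,345)]:print(n,px2w(C,u,v,0).round(3))
for n,u,v in[("scope base",325,135),("fiber",310,210),("fiber l",275,195),("front edge",255,200)]:print(n,px2w(D,u,v,0).round(3))
plan([.44,-.13,.30],80)
E
```

```text
plate [0.438 0.144 0.   ]
edge [0.368 0.23  0.   ]
stage low [0.549 0.316 0.   ]
edge2 [ 0.368 -0.014  0.   ]
stage [0.668 0.192 0.   ]
scope base [0.665 1.267 0.   ]
fiber [0.532 0.253 0.   ]
fiber l [0.43  0.401 0.   ]
front edge [0.368 0.364 0.   ]
t 0.1 tcp [0.1961 0.5927 0.2304] y-heading 71.7 gap 1.001 F [-0.3  0.3 -0. ] q [ 1.07  0.53  1.43  0.    1.18 -0.18]
tool shift mm [-458.7 -609.6  -68.6]
tool rotvec deg [-0.11 -0.03 -8.32]
```

Emit:
send_rows([
  {"gripper": 85, "travel": [-22, -23, -3], "rotation": [0, 0, 0]},
  {"gripper": 85, "travel": [-22, -23, -3], "rotation": [0, 0, 0]},
  {"gripper": 85, "travel": [-22, -23, -3], "rotation": [0, 0, 0]},
  {"gripper": 85, "travel": [-22, -23, -3], "rotation": [0, 0, 0]},
  {"gripper": 85, "travel": [-22, -23, -3], "rotation": [0, 0, 0]},
  {"gripper": 85, "travel": [-22, -23, -3], "rotation": [0, 0, 0]},
  {"gripper": 85, "travel": [-22, -23, -3], "rotation": [0, 0, 0]},
  {"gripper": 85, "travel": [-22, -23, -3], "rotation": [0, 0, 0]},
  {"gripper": 85, "travel": [-22, -23, -3], "rotation": [0, 0, 0]},
  {"gripper": 85, "travel": [-22, -23, -3], "rotation": [0, 0, 0]},
  {"gripper": 85, "travel": [-22, -23, -3], "rotation": [0, 0, 0]},
  {"gripper": 85, "travel": [-22, -23, -3], "rotation": [0, 0, 0]},
])

```text
t: 1.1
tcp_pos: [0.3604, 0.2468, 0.2673]
tool_rot: [0.159, 0.987, -0.0, -0.0]
force: [1.0, -0.3, 0.5]
finger_gap: 0.994
```

Emit:
send_rows([
  {"gripper": 60, "travel": [-16.5, -28, -3], "rotation": [0, 0, -2]},
  {"gripper": 60, "travel": [-16.5, -28, -3], "rotation": [0, 0, -2]},
  {"gripper": 60, "travel": [-16.5, -28, -3], "rotation": [0, 0, -2]},
  {"gripper": 60, "travel": [-16.5, -28, -3], "rotation": [0, 0, -2]},
  {"gripper": 60, "travel": [-16.5, -28, -3], "rotation": [0, 0, -2]},
  {"gripper": 60, "travel": [-16.5, -28, -3], "rotation": [0, 0, -2]},
  {"gripper": 60, "travel": [-16.5, -28, -3], "rotation": [0, 0, -2]},
  {"gripper": 60, "travel": [-16.5, -28, -3], "rotation": [0, 0, -2]},
  {"gripper": 60, "travel": [-16.5, -28, -3], "rotation": [0, 0, -2]},
  {"gripper": 60, "travel": [-16.5, -28, -3], "rotation": [0, 0, -2]},
  {"gripper": 60, "travel": [0, 0, 0], "rotation": [0, 0, 0]},
  {"gripper": 60, "travel": [0, 0, 0], "rotation": [0, 0, 0]},
])

```text
t: 2.1
tcp_pos: [0.4777, -0.0546, 0.297]
tool_rot: [-0.013, 1.0, 0.0, -0.0]
force: [-0.7, 0.2, 0.2]
finger_gap: 0.704
```

Run:
```python
from h import *
import json
c=manip.calibration("wrist"); save("wrist","w1")
json.dump({k:(np.array(v).tolist()) for k,v in c.items()},open("w1.json","w"))
plan([.453,-.133,.2],95)
```

```text
t 2.15 tcp [ 0.4766 -0.0534  0.2967] y-heading 91.6 gap 0.704 F [-0.4  0.   0. ] q [-0.35  0.25  1.7   0.    1.19 -1.94]
tool shift mm [ 25.6 -79.1  96.7]
tool rotvec deg [ 0.06 -0.1  -3.42]
```

View pics/w1.png

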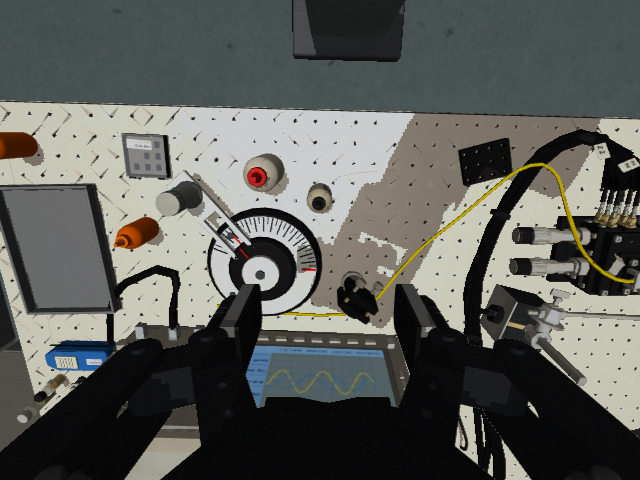

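Run:
```python
import cv2
im=cv2.imread("pics/raw_w1.png")[140:340,140:390]
cv2.imwrite("pics/w1c.png",cv2.resize(im,(750,600),interpolation=cv2.INTER_CUBIC))
```

```text
(no output)
```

View pics/w1c.png

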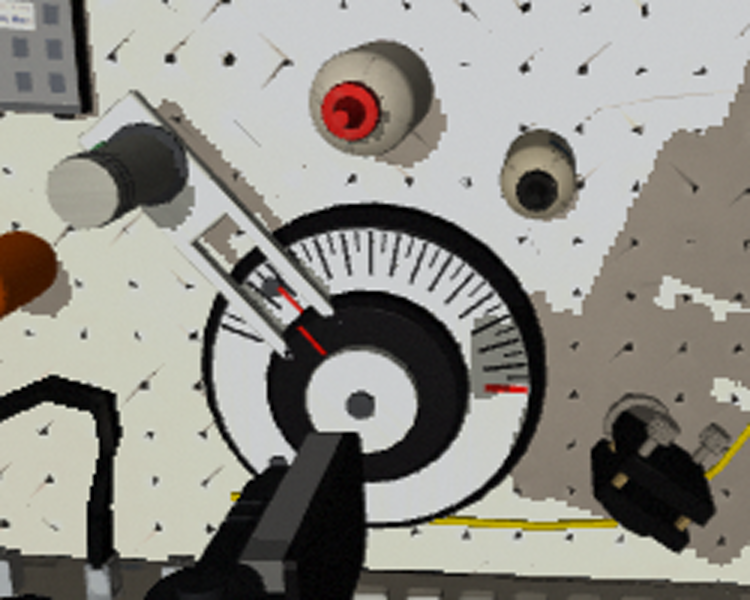

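The wrist view confirms the layout. The red- and black-capped bottles stand between the arm (about 130°) and 40°, and the mirror mount is on the far side of the zero line. I'll compute positions next.

Run:
```python
from h import *
import json
c=json.load(open("w1.json"))
f=lambda u,v,z:px2w(c,140+u/3,140+v/3,z)[:2]
g=f(361,405,.046); zo=f(526,390,.018);zi=f(486,389,.018)
det=f(83,189,.092); red=f(348,113,.09); blk=f(537,188,.074)
rim_b=[f(370,204,.018),f(545,365,.018),f(203,365,.018),f(372,526,.018)]
print("g",g,"rim",np.round(rim_b,4).tolist())
print("zero",zo-g,zi-g, np.linalg.norm(zo-g))
rd=lambda p:(np.degrees(np.arctan2(-(p-g)[0],(p-g)[1])).round(1),np.linalg.norm(p-g).round(4))
for n,p in(("zero",zo),("det",det),("red",red),("blk",blk),("idx",f(282,290,.03)),("mir",f(655,480,.08))):print(n,p.round(4),rd(p))
t=lambda u,v,z:px2w(c,u,v,z)[:2].round(4)
print("tray",t(1,187,.018),t(95,184,.018),t(115,307,.018),t(29,313,.018), "orange base~",t(145,228,.03))
plan([*red,.2],97)
```

```text
g [ 0.57906013 -0.138228  ] rim [[0.4989, -0.1372], [0.5701, -0.0615], [0.5741, -0.2135], [0.6529, -0.1406]]
zero [0.00326851 0.06846951] [0.00325216 0.05054868] 0.06854748387475852
zero [ 0.5823 -0.0698] (np.float64(-2.7), np.float64(0.0685))
det [ 0.4794 -0.2231] (np.float64(130.4), np.float64(0.1309))
red [ 0.4509 -0.1304] (np.float64(86.5), np.float64(0.1284))
blk [ 0.4786 -0.0655] (np.float64(54.1), np.float64(0.124))
idx [ 0.5343 -0.1732] (np.float64(128.0), np.float64(0.0568))
mir [ 0.5929 -0.0168] (np.float64(-6.5), np.float64(0.1222))
tray [ 0.4807 -0.4638] [ 0.4738 -0.3459] [ 0.6452 -0.3475] [ 0.6577 -0.4692] orange base~ [ 0.5258 -0.2844]
t 2.15 tcp [ 0.4766 -0.0534  0.2967] y-heading 91.6 gap 0.704 F [-0.4  0.   0. ] q [-0.35  0.25  1.7   0.    1.19 -1.94]
tool shift mm [ 27.6 -76.4  96.7]
tool rotvec deg [ 0.07 -0.1  -5.42]
```

Emit:
send_rows([
  {"gripper": 62, "travel": [8.5, -26, 20], "rotation": [0, 0, 0]},
  {"gripper": 62, "travel": [8.5, -26, 30], "rotation": [0, 0, 0]},
  {"gripper": 62, "travel": [8.5, -26, 30], "rotation": [0, 0, 0]},
  {"gripper": 62, "travel": [0, 0, 25], "rotation": [0, 0, -2.7]},
  {"gripper": 62, "travel": [0, 0, 25], "rotation": [0, 0, -2.7]},
  {"gripper": 62, "travel": [0, 0, 20], "rotation": [0, 0, 0]},
  {"gripper": 62, "travel": [0, 0, 0], "rotation": [0, 0, 0]},
  {"gripper": 62, "travel": [0, 0, 0], "rotation": [0, 0, 0]},
])

```text
t: 2.82
tcp_pos: [0.4528, -0.1303, 0.1467]
tool_rot: [-0.062, 0.998, 0.001, -0.002]
force: [0.4, -0.4, 1.0]
finger_gap: 0.723
```

Run:
```python
from h import *
plan([.4515,-.132,.030],97)
c=manip.calibration("wrist"); save("wrist","w2")
for z in(.07,.095): print(w2px(c,[.4515,-.132,z]),w2px(c,[.4515,-.112,z]))
```

```text
t 2.82 tcp [ 0.4528 -0.1303  0.1467] y-heading 97.1 gap 0.723 F [ 0.4 -0.4  1. ] q [-0.52  0.46  1.89  0.    0.79 -2.21]
tool shift mm [  1.1  -1.8 116.7]
tool rotvec deg [ 0.13 -0.17  0.14]
[327.38923829 243.3596999 ] [356.31287738 246.78041223]
[327.49603748 256.19316376] [359.73801652 259.95941831]
```

View pics/w2.png

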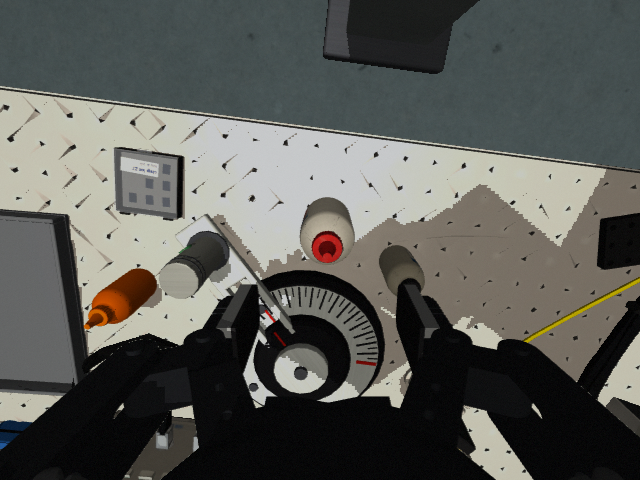

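Emit:
send_rows([
  {"gripper": 62, "travel": [2, -1.5, 20], "rotation": [0, 0, 0]},
  {"gripper": 62, "travel": [0, 0, 24], "rotation": [0, 0, 0]},
  {"gripper": 62, "travel": [0, 0, 24], "rotation": [0, 0, 0]},
  {"gripper": 62, "travel": [0, 0, 24], "rotation": [0, 0, 0]},
  {"gripper": 62, "travel": [0, 0, 24], "rotation": [0, 0, 0]},
  {"gripper": 62, "travel": [0, 0, 0], "rotation": [0, 0, 0]},
  {"gripper": 30, "travel": [0, 0, 0], "rotation": [0, 0, 0]},
  {"gripper": 30, "travel": [0, 0, 0], "rotation": [0, 0, 0]},
  {"gripper": 30, "travel": [0, 0, 0], "rotation": [0, 0, 0]},
  {"gripper": 30, "travel": [0, 0, 0], "rotation": [0, 0, 0]},
  {"gripper": 30, "travel": [0, 0, 0], "rotation": [0, 0, 0]},
  {"gripper": 30, "travel": [0, 0, 0], "rotation": [0, 0, 0]},
], newtons=35)

```text
t: 3.87
tcp_pos: [0.4534, -0.1342, 0.033]
tool_rot: [-0.062, 0.998, -0.001, 0.002]
force: [1.1, 0.9, 8.4]
finger_gap: 0.462
```

Emit:
send_rows([
  {"gripper": 30, "travel": [0, 0, -12], "rotation": [0, 0, 0]},
  {"gripper": 30, "travel": [0, 0, -20], "rotation": [0, 0, 0]},
  {"gripper": 30, "travel": [0, 0, -25], "rotation": [0, 0, 0]},
  {"gripper": 30, "travel": [0, 0, -25], "rotation": [0, 0, 0]},
  {"gripper": 30, "travel": [0, 0, -25], "rotation": [0, 0, 0]},
  {"gripper": 30, "travel": [0, 0, -12], "rotation": [0, 0, 0]},
  {"gripper": 30, "travel": [0, 0, 0], "rotation": [0, 0, 2.5]},
  {"gripper": 30, "travel": [0, 0, 0], "rotation": [0, 0, 2.5]},
  {"gripper": 30, "travel": [0, 0, 0], "rotation": [0, 0, 2.5]},
  {"gripper": 30, "travel": [0, 0, 0], "rotation": [0, 0, 2.5]},
  {"gripper": 30, "travel": [0, 0, 0], "rotation": [0, 0, 0]},
])

```text
t: 4.78
tcp_pos: [0.4521, -0.1336, 0.151]
tool_rot: [0.026, 1.0, -0.0, 0.0]
force: [0.4, 0.0, 0.2]
finger_gap: 0.458
```

Run:
```python
from h import *
plan([.595,-.41,.15],87)
```

```text
t 4.78 tcp [ 0.4521 -0.1336  0.151 ] y-heading 87.0 gap 0.458 F [0.4 0.  0.2] q [-0.53  0.45  1.89 -0.    0.8  -2.04]
tool shift mm [-157.  -268.7    1.3]
tool rotvec deg [-0.03  0.05  0.04]
```

Emit:
send_rows([
  {"gripper": 30, "travel": [-9, -15, 0], "rotation": [0, 0, 0]},
  {"gripper": 30, "travel": [-14.3, -24.5, 0], "rotation": [0, 0, 0]},
  {"gripper": 30, "travel": [-14.3, -24.5, 0], "rotation": [0, 0, 0]},
  {"gripper": 30, "travel": [-14.3, -24.5, 0], "rotation": [0, 0, 0]},
  {"gripper": 30, "travel": [-14.3, -24.5, 0], "rotation": [0, 0, 0]},
  {"gripper": 30, "travel": [-14.3, -24.5, 0], "rotation": [0, 0, 0]},
  {"gripper": 30, "travel": [-14.3, -24.5, 0], "rotation": [0, 0, 0]},
  {"gripper": 30, "travel": [-14.3, -24.5, 0], "rotation": [0, 0, 0]},
  {"gripper": 30, "travel": [-14.3, -24.5, 0], "rotation": [0, 0, 0]},
  {"gripper": 30, "travel": [-14.3, -24.5, 0], "rotation": [0, 0, 0]},
  {"gripper": 30, "travel": [-14.3, -24.5, 0], "rotation": [0, 0, 0]},
  {"gripper": 30, "travel": [-5, -8.7, 0], "rotation": [0, 0, 0]},
])

```text
t: 5.78
tcp_pos: [0.5966, -0.4142, 0.1507]
tool_rot: [0.026, 1.0, -0.002, 0.001]
force: [0.2, -1.0, -0.7]
finger_gap: 0.456
```

Emit:
send_rows([
  {"gripper": 30, "travel": [0, 0, 15], "rotation": [0, 0, 0]},
  {"gripper": 30, "travel": [0, 0, 20], "rotation": [0, 0, 0]},
  {"gripper": 30, "travel": [0, 0, 20], "rotation": [0, 0, 0]},
  {"gripper": 30, "travel": [0, 0, 20], "rotation": [0, 0, 0]},
  {"gripper": 30, "travel": [0, 0, 20], "rotation": [0, 0, 0]},
  {"gripper": 30, "travel": [0, 0, 0], "rotation": [0, 0, 0]},
  {"gripper": 30, "travel": [0, 0, 0], "rotation": [0, 0, 0]},
])

```text
t: 6.37
tcp_pos: [0.5943, -0.4091, 0.0541]
tool_rot: [0.025, 1.0, 0.001, -0.001]
force: [0.5, -0.0, -1.0]
finger_gap: 0.456
```

Run:
```python
from h import *
plan([.595,-.41,.037],87)
save("scene","s2",(330,120,470,240),5)
```

```text
t 6.37 tcp [ 0.5943 -0.4091  0.0541] y-heading 87.1 gap 0.456 F [ 0.5 -0.  -1. ] q [-0.76  0.86  1.28 -0.    1.01 -2.28]
tool shift mm [-0.8 -0.9 17.1]
tool rotvec deg [ 0.13 -0.15  0.11]
```

View pics/s2.png

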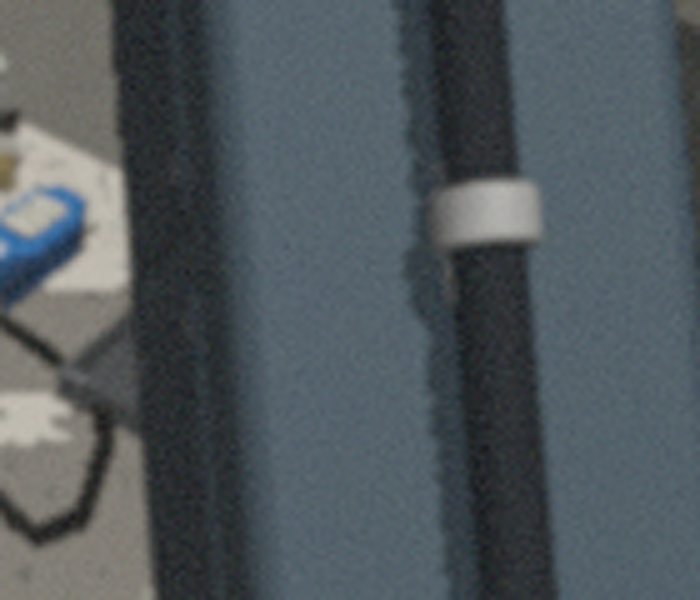

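Emit:
send_rows([
  {"gripper": 30, "travel": [0, 0, 6], "rotation": [0, 0, 0]},
  {"gripper": 30, "travel": [0, 0, 6], "rotation": [0, 0, 0]},
  {"gripper": 30, "travel": [0, 0, 2], "rotation": [0, 0, 0]},
  {"gripper": 30, "travel": [0, 0, 1], "rotation": [0, 0, 0]},
  {"gripper": 30, "travel": [0, 0, 0], "rotation": [0, 0, 0]},
  {"gripper": 30, "travel": [0, 0, 0], "rotation": [0, 0, 0]},
])

```text
t: 6.92
tcp_pos: [0.5953, -0.4101, 0.0405]
tool_rot: [0.025, 1.0, -0.0, 0.0]
force: [-0.4, -0.2, -0.8]
finger_gap: 0.46
```

Emit:
send_rows([
  {"gripper": 30, "travel": [0, 0, 2], "rotation": [0, 0, 0]},
  {"gripper": 30, "travel": [0, 0, 1], "rotation": [0, 0, 0]},
  {"gripper": 30, "travel": [0, 0, 0.5], "rotation": [0, 0, 0]},
  {"gripper": 30, "travel": [0, 0, 0], "rotation": [0, 0, 0]},
  {"gripper": 30, "travel": [0, 0, 0], "rotation": [0, 0, 0]},
])

```text
t: 7.33
tcp_pos: [0.5953, -0.4101, 0.0371]
tool_rot: [0.025, 1.0, -0.0, 0.0]
force: [-0.6, -0.3, 1.8]
finger_gap: 0.462
```

Emit:
send_rows([
  {"gripper": 45, "travel": [0, 0, 0], "rotation": [0, 0, 0]},
  {"gripper": 52, "travel": [0, 0, 0], "rotation": [0, 0, 0]},
  {"gripper": 58, "travel": [0, 0, 0], "rotation": [0, 0, 0]},
  {"gripper": 58, "travel": [0, 0, 0], "rotation": [0, 0, 0]},
  {"gripper": 58, "travel": [0, 0, -10], "rotation": [0, 0, 0]},
  {"gripper": 58, "travel": [0, 0, -20], "rotation": [0, 0, 0]},
  {"gripper": 58, "travel": [0, 0, -25], "rotation": [0, 0, 0]},
  {"gripper": 58, "travel": [0, 0, -25], "rotation": [0, 0, 0]},
  {"gripper": 58, "travel": [0, 0, -25], "rotation": [0, 0, 0]},
  {"gripper": 58, "travel": [0, 0, -15], "rotation": [0, 0, 0]},
  {"gripper": 58, "travel": [0, 0, 0], "rotation": [0, 0, 0]},
])

```text
t: 8.25
tcp_pos: [0.5976, -0.412, 0.1627]
tool_rot: [0.025, 1.0, -0.003, 0.004]
force: [0.2, -0.8, 0.4]
finger_gap: 0.681
```

Run:
```python
from h import *
plan([.479,-.067,.155],54)
```

```text
t 8.25 tcp [ 0.5976 -0.412   0.1627] y-heading 87.1 gap 0.681 F [ 0.2 -0.8  0.4] q [-0.76  0.73  1.22  0.    1.18 -2.28]
tool shift mm [136.  338.6   4.4]
tool rotvec deg [-0.24  0.53 33.08]
```

Emit:
send_rows([
  {"gripper": 50, "travel": [6, 16, 0], "rotation": [0, 0, 0]},
  {"gripper": 50, "travel": [12, 30.5, 0], "rotation": [0, 0, 0]},
  {"gripper": 50, "travel": [12, 30.5, 0], "rotation": [0, 0, 0]},
  {"gripper": 50, "travel": [12, 30.5, 0], "rotation": [0, 0, 0]},
  {"gripper": 50, "travel": [12, 30.5, 0], "rotation": [0, 0, 0]},
  {"gripper": 50, "travel": [12, 30.5, 0], "rotation": [0, 0, 0]},
  {"gripper": 50, "travel": [12, 30.5, 0], "rotation": [0, 0, 0]},
  {"gripper": 50, "travel": [12, 30.5, 0], "rotation": [0, 0, 0]},
  {"gripper": 50, "travel": [12, 30.5, 0], "rotation": [0, 0, 0]},
  {"gripper": 50, "travel": [12, 30.5, 0], "rotation": [0, 0, 0]},
  {"gripper": 50, "travel": [12, 30.5, 0], "rotation": [0, 0, 0]},
  {"gripper": 50, "travel": [7.5, 16, 0], "rotation": [0, 0, 0]},
])

```text
t: 9.25
tcp_pos: [0.4761, -0.0631, 0.1561]
tool_rot: [0.025, 1.0, 0.001, -0.002]
force: [-0.5, 0.2, 0.6]
finger_gap: 0.587
```

Emit:
send_rows([
  {"gripper": 50, "travel": [0, 0, 0], "rotation": [0, 0, 5.5]},
  {"gripper": 50, "travel": [0, 0, 0], "rotation": [0, 0, 5.5]},
  {"gripper": 50, "travel": [0, 0, 0], "rotation": [0, 0, 5.5]},
  {"gripper": 50, "travel": [0, 0, 0], "rotation": [0, 0, 5.5]},
  {"gripper": 50, "travel": [0, 0, 0], "rotation": [0, 0, 5.5]},
  {"gripper": 50, "travel": [0, 0, 0], "rotation": [0, 0, 5.5]},
  {"gripper": 50, "travel": [0, 0, 0], "rotation": [0, 0, 0]},
  {"gripper": 50, "travel": [0, 0, 0], "rotation": [0, 0, 0]},
])

```text
t: 9.92
tcp_pos: [0.4787, -0.0665, 0.1564]
tool_rot: [0.307, 0.952, 0.0, -0.001]
force: [0.2, 0.2, -0.4]
finger_gap: 0.586
```

Run:
```python
from h import *
plan([.479,-.067,.022],54)
c=manip.calibration("wrist"); im=save("wrist","w3")
for z in(0,.05,.076): print(z,w2px(c,[.479,-.067,z]).round(0))
```

```text
t 9.92 tcp [ 0.4787 -0.0665  0.1564] y-heading 54.2 gap 0.586 F [ 0.2  0.2 -0.4] q [-0.37  0.46  1.86  0.    0.83 -1.32]
tool shift mm [ -0.7  -0.2 134.4]
tool rotvec deg [-0.01 -0.06  0.22]
0 [329. 216.]
0.05 [330. 232.]
0.076 [330. 242.]
```

View pics/w3.png

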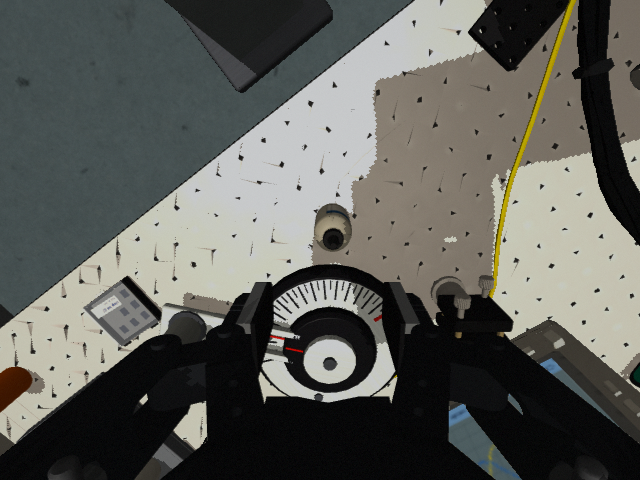

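Emit:
send_rows([
  {"gripper": 50, "travel": [1, 1.5, 20], "rotation": [0, 0, 0]},
  {"gripper": 50, "travel": [0, 0, 28], "rotation": [0, 0, 0]},
  {"gripper": 50, "travel": [0, 0, 28], "rotation": [0, 0, 0]},
  {"gripper": 50, "travel": [0, 0, 28], "rotation": [0, 0, 0]},
  {"gripper": 50, "travel": [0, 0, 28], "rotation": [0, 0, 0]},
  {"gripper": 50, "travel": [0, 0, 0], "rotation": [0, 0, 0]},
  {"gripper": 20, "travel": [0, 0, 0], "rotation": [0, 0, 0]},
  {"gripper": 20, "travel": [0, 0, 0], "rotation": [0, 0, 0]},
  {"gripper": 20, "travel": [0, 0, 0], "rotation": [0, 0, 0]},
  {"gripper": 20, "travel": [0, 0, 0], "rotation": [0, 0, 0]},
  {"gripper": 20, "travel": [0, 0, 0], "rotation": [0, 0, 0]},
  {"gripper": 20, "travel": [0, 0, 0], "rotation": [0, 0, 0]},
])

```text
t: 10.97
tcp_pos: [0.4798, -0.065, 0.0259]
tool_rot: [0.308, 0.951, -0.0, 0.001]
force: [-0.2, 0.4, -0.4]
finger_gap: 0.342
```

Emit:
send_rows([
  {"gripper": 20, "travel": [0, 0, -12], "rotation": [0, 0, 0]},
  {"gripper": 20, "travel": [0, 0, -25], "rotation": [0, 0, 0]},
  {"gripper": 20, "travel": [0, 0, -25], "rotation": [0, 0, 0]},
  {"gripper": 20, "travel": [0, 0, -25], "rotation": [0, 0, 0]},
  {"gripper": 20, "travel": [0, 0, -25], "rotation": [0, 0, 0]},
  {"gripper": 20, "travel": [0, 0, -12], "rotation": [0, 0, 0]},
  {"gripper": 20, "travel": [0, 0, 0], "rotation": [0, 0, 0]},
  {"gripper": 20, "travel": [0, 0, 0], "rotation": [0, 0, 0]},
])

```text
t: 11.63
tcp_pos: [0.4794, -0.0649, 0.1496]
tool_rot: [0.308, 0.951, -0.0, 0.001]
force: [-1.1, 0.8, -1.8]
finger_gap: 0.339
```

Run:
```python
from h import *
plan([.525,-.405,.146],90)
```

```text
t 11.63 tcp [ 0.4794 -0.0649  0.1496] y-heading 54.1 gap 0.339 F [-1.1  0.8 -1.8] q [-0.37  0.47  1.86  0.    0.81 -1.31]
tool shift mm [-236.5 -248.7    3.9]
tool rotvec deg [-1.000e-02  1.200e-01 -3.592e+01]
```

Emit:
send_rows([
  {"gripper": 20, "travel": [-13, -13.5, 0], "rotation": [0, 0, 0]},
  {"gripper": 20, "travel": [-21.1, -22.2, 0], "rotation": [0, 0, 0]},
  {"gripper": 20, "travel": [-21.1, -22.2, 0], "rotation": [0, 0, 0]},
  {"gripper": 20, "travel": [-21.1, -22.2, 0], "rotation": [0, 0, 0]},
  {"gripper": 20, "travel": [-21.1, -22.2, 0], "rotation": [0, 0, 0]},
  {"gripper": 20, "travel": [-21.1, -22.2, 0], "rotation": [0, 0, 0]},
  {"gripper": 20, "travel": [-21.1, -22.2, 0], "rotation": [0, 0, 0]},
  {"gripper": 20, "travel": [-21.1, -22.2, 0], "rotation": [0, 0, 0]},
  {"gripper": 20, "travel": [-21.1, -22.2, 0], "rotation": [0, 0, 0]},
  {"gripper": 20, "travel": [-21.1, -22.2, 0], "rotation": [0, 0, 0]},
  {"gripper": 20, "travel": [-21.1, -22.2, 0], "rotation": [0, 0, 0]},
  {"gripper": 20, "travel": [-12.5, -13.2, 0], "rotation": [0, 0, 0]},
])

```text
t: 12.63
tcp_pos: [0.5242, -0.408, 0.1465]
tool_rot: [0.309, 0.951, -0.0, -0.001]
force: [-0.0, -0.0, -1.2]
finger_gap: 0.339
```

Emit:
send_rows([
  {"gripper": 20, "travel": [0, 0, 15], "rotation": [0, 0, 0]},
  {"gripper": 20, "travel": [0, 0, 25], "rotation": [0, 0, 0]},
  {"gripper": 20, "travel": [0, 0, 25], "rotation": [0, 0, 0]},
  {"gripper": 20, "travel": [0, 0, 25], "rotation": [0, 0, 0]},
  {"gripper": 20, "travel": [0, 0, 15], "rotation": [0, 0, 0]},
  {"gripper": 20, "travel": [0, 0, 8], "rotation": [0, 0, 0]},
  {"gripper": 20, "travel": [0, 0, 0], "rotation": [0, 0, 0]},
  {"gripper": 20, "travel": [0, 0, 0], "rotation": [0, 0, 0]},
])

```text
t: 13.3
tcp_pos: [0.5244, -0.4046, 0.0348]
tool_rot: [0.308, 0.951, 0.0, -0.001]
force: [-0.6, -1.1, -1.0]
finger_gap: 0.337
```

Expected contact is at about 0.030.

Emit:
send_rows([
  {"gripper": 20, "travel": [0, 0, 3], "rotation": [0, 0, 0]},
  {"gripper": 20, "travel": [0, 0, 1.5], "rotation": [0, 0, 0]},
  {"gripper": 20, "travel": [0, 0, 0.5], "rotation": [0, 0, 0]},
  {"gripper": 20, "travel": [0, 0, 0], "rotation": [0, 0, 0]},
  {"gripper": 20, "travel": [0, 0, 0], "rotation": [0, 0, 0]},
])

```text
t: 13.72
tcp_pos: [0.525, -0.4052, 0.0315]
tool_rot: [0.308, 0.951, -0.0, 0.0]
force: [0.0, 0.1, 0.3]
finger_gap: 0.341
```

Emit:
send_rows([
  {"gripper": 20, "travel": [0, 0, 0.7], "rotation": [0, 0, 0]},
  {"gripper": 33, "travel": [0, 0, 0], "rotation": [0, 0, 0]},
  {"gripper": 40, "travel": [0, 0, 0], "rotation": [0, 0, 0]},
  {"gripper": 48, "travel": [0, 0, 0], "rotation": [0, 0, 0]},
  {"gripper": 48, "travel": [0, 0, 0], "rotation": [0, 0, 0]},
  {"gripper": 48, "travel": [0, 0, -10], "rotation": [0, 0, 0]},
  {"gripper": 48, "travel": [0, 0, -20], "rotation": [0, 0, 0]},
  {"gripper": 48, "travel": [0, 0, -25], "rotation": [0, 0, 0]},
  {"gripper": 48, "travel": [0, 0, -30], "rotation": [0, 0, 0]},
  {"gripper": 48, "travel": [0, 0, -30], "rotation": [0, 0, 0]},
  {"gripper": 48, "travel": [0, 0, -15], "rotation": [0, 0, 0]},
  {"gripper": 48, "travel": [0, 0, 0], "rotation": [0, 0, 0]},
])

```text
t: 14.72
tcp_pos: [0.527, -0.4072, 0.1659]
tool_rot: [0.308, 0.951, -0.003, 0.005]
force: [-0.1, -0.7, 0.0]
finger_gap: 0.561
```

Run:
```python
from h import *
plan([.480,-.223,.16],-50)
im=save("side","s3",(290,265,450,405),4)
```

```text
t 14.72 tcp [ 0.527  -0.4072  0.1659] y-heading 54.1 gap 0.561 F [-0.1 -0.7  0. ] q [-0.83  0.65  1.39  0.    1.09 -1.77]
tool shift mm [146.2 121.7   4.1]
tool rotvec deg [  0.45   0.52 104.08]
```

View pics/s3.png

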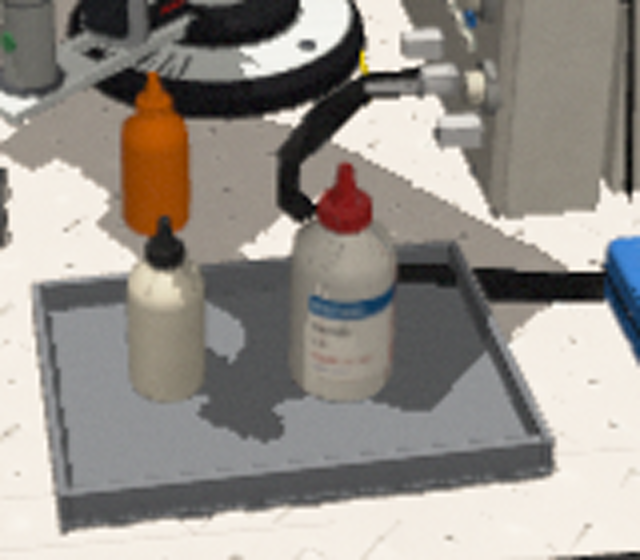

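Emit:
send_rows([
  {"gripper": 50, "travel": [8, 7, 0], "rotation": [0, 0, 0]},
  {"gripper": 50, "travel": [17, 14, 0], "rotation": [0, 0, 0]},
  {"gripper": 50, "travel": [17, 14, 0], "rotation": [0, 0, 0]},
  {"gripper": 50, "travel": [17, 14, 0], "rotation": [0, 0, 0]},
  {"gripper": 50, "travel": [17, 14, 0], "rotation": [0, 0, 0]},
  {"gripper": 50, "travel": [17, 14, 0], "rotation": [0, 0, 0]},
  {"gripper": 50, "travel": [17, 14, 0], "rotation": [0, 0, 0]},
  {"gripper": 50, "travel": [17, 14, 0], "rotation": [0, 0, 0]},
  {"gripper": 50, "travel": [17, 14, 0], "rotation": [0, 0, 0]},
  {"gripper": 50, "travel": [0, 0, 0], "rotation": [0, 0, 7]},
  {"gripper": 50, "travel": [0, 0, 0], "rotation": [0, 0, 7]},
  {"gripper": 50, "travel": [0, 0, 0], "rotation": [0, 0, 7]},
])

```text
t: 15.77
tcp_pos: [0.4762, -0.2217, 0.1584]
tool_rot: [0.479, 0.878, 0.0, -0.003]
force: [-1.0, -0.9, 0.0]
finger_gap: 0.585
```

Emit:
send_rows([
  {"gripper": 50, "travel": [0, 0, 0], "rotation": [0, 0, 7]},
  {"gripper": 50, "travel": [0, 0, 0], "rotation": [0, 0, 7]},
  {"gripper": 50, "travel": [0, 0, 0], "rotation": [0, 0, 7]},
  {"gripper": 50, "travel": [0, 0, 0], "rotation": [0, 0, 7]},
  {"gripper": 50, "travel": [0, 0, 0], "rotation": [0, 0, 7]},
  {"gripper": 50, "travel": [0, 0, 0], "rotation": [0, 0, 7]},
  {"gripper": 50, "travel": [0, 0, 0], "rotation": [0, 0, 7]},
  {"gripper": 50, "travel": [0, 0, 0], "rotation": [0, 0, 7]},
  {"gripper": 50, "travel": [0, 0, 0], "rotation": [0, 0, 7]},
  {"gripper": 50, "travel": [0, 0, 0], "rotation": [0, 0, 7]},
  {"gripper": 50, "travel": [0, 0, 0], "rotation": [0, 0, 7]},
  {"gripper": 50, "travel": [0, 0, 0], "rotation": [0, 0, 6]},
])

```text
t: 16.77
tcp_pos: [0.4762, -0.2223, 0.1582]
tool_rot: [0.94, 0.34, -0.001, -0.002]
force: [-0.1, 0.1, -0.5]
finger_gap: 0.585
```

Emit:
send_rows([
  {"gripper": 50, "travel": [0, 0, 0], "rotation": [0, 0, 0]},
  {"gripper": 50, "travel": [0, 0, 0], "rotation": [0, 0, 0]},
  {"gripper": 50, "travel": [0, 0, 0], "rotation": [0, 0, 0]},
])

```text
t: 17.02
tcp_pos: [0.4772, -0.2233, 0.1592]
tool_rot: [0.939, 0.344, -0.001, -0.001]
force: [0.0, 0.2, 0.5]
finger_gap: 0.582
```

Run:
```python
from h import *
plan([.480,-.224,.052],-49)
c=manip.calibration("wrist"); save("wrist","w4",(120,60,520,360),2)
for p in([.480,-.224,.092],[.5785,-.138,.046]): print(w2px(c,p).round(0))
import json
json.dump({k:(np.array(v).tolist()) for k,v in c.items()},open("w4.json","w"))
```

```text
t 17.02 tcp [ 0.4772 -0.2233  0.1592] y-heading -49.8 gap 0.582 F [0.  0.2 0.5] q [-0.65  0.5   1.75  0.    0.9   0.22]
tool shift mm [  1.8   2.6 107.2]
tool rotvec deg [-0.14  0.03 -0.78]
[330. 243.]
[327.  37.]
```

View pics/w4.png

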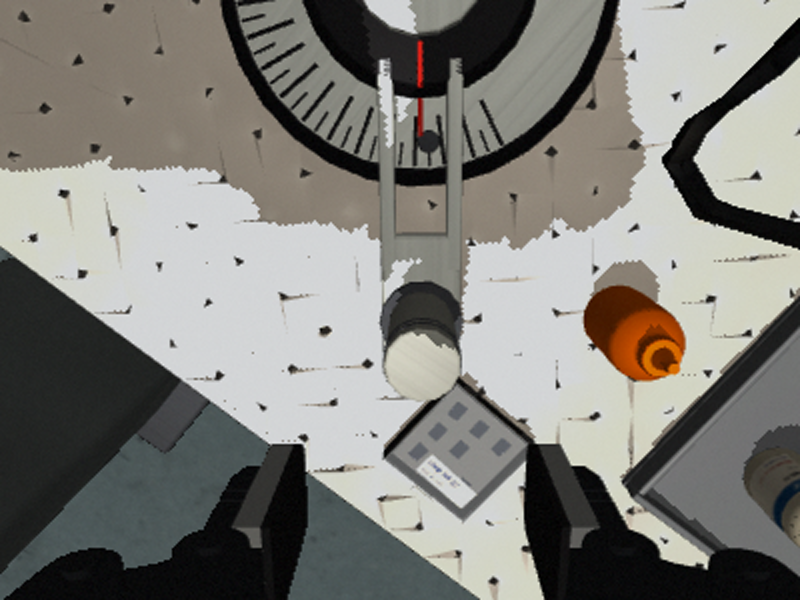

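Run:
```python
from h import *
import json
c=json.load(open("w4.json")); g=np.array([.5785,-.138])
f=lambda u,v,z:px2w(c,120+u/2,60+v/2,z)[:2]
a=lambda p:(np.degrees(np.arctan2(-(p-g)[0],(p-g)[1])).round(2),np.linalg.norm(p-g).round(4))
for n,p in(("160 out",f(502,146,.018)),("160 in",f(482,100,.018)),("155 out",f(477,152,.018)),("left tick long",f(304,140,.018)),("l in",f(333,93,.018)),("next",f(320,150,.018)),("det",f(421.5,365,.092)),("idx",f(421,85,.034))):print(n,p.round(4),a(p))
for w in (0,40,60,100,131): 
  r=np.radians(w); print(w,(w2px(c,[g[0]-.07*np.sin(r),g[1]+.07*np.cos(r),.018])-[120,60])*2)
```

```text
160 out [ 0.5538 -0.2051] (np.float64(159.76), np.float64(0.0715))
160 in [ 0.5615 -0.1873] (np.float64(161.01), np.float64(0.0522))
155 out [ 0.5455 -0.199 ] (np.float64(151.61), np.float64(0.0693))
left tick long [ 0.5042 -0.1429] (np.float64(93.78), np.float64(0.0745))
l in [ 0.5256 -0.1408] (np.float64(93.08), np.float64(0.053))
next [ 0.5053 -0.1502] (np.float64(99.44), np.float64(0.0742))
det [ 0.4807 -0.2242] (np.float64(131.39), np.float64(0.1303))
idx [ 0.5493 -0.1661] (np.float64(133.84), np.float64(0.0405))
0 [ 264.13851831 -168.68638142]
40 [227.84505621 -27.61931785]
60 [243.53101556  41.77982624]
100 [326.52389129 141.45252615]
131 [416.62673671 165.96459578]
```

Run:
```python
from h import *
import json
from scipy.optimize import least_squares
from scipy.signal import find_peaks
for nm in("w1","w4"):
    c=json.load(open(nm+".json")); im=cv2.imread(f"pics/raw_{nm}.png").astype(np.float32)
    g=np.array([.578,-.138])
    th=np.radians(np.arange(-20,180,.25)); r=np.arange(.045,.09,.0003)
    def smp(g):
        P=[[w2px(c,[g[0]-q*np.sin(t),g[1]+q*np.cos(t),.018]) for q in r] for t in th]
        P=np.array(P,np.float32); return cv2.remap(im,P[...,0],P[...,1],cv2.INTER_LINEAR),P
    for it in range(2):
        S,P=smp(g); G=S.mean(2); pts=[]
        for i,t in enumerate(th):
            if P[i,:,1].min()<2 or not 0<np.degrees(t)<165 or 118<np.degrees(t)<145: continue
            d=G[i,np.r_[10:]]; k=np.argmin(G[i,63:111][6:]-G[i,63:111][:-6]); # r .064-.078
            if (G[i,63+k]-G[i,63+k+6])>50: pts.append(g+(r[63+k+3])*np.array([-np.sin(t),np.cos(t)]))
        pts=np.array(pts)
        s=least_squares(lambda x:np.hypot(*(pts-x[:2]).T)-x[2],[*g,.072],loss="soft_l1",f_scale=.0005).x
        g=s[:2]
    print(nm,"g",g.round(4),"R",s[2].round(4),len(pts))
    S,P=smp(g); b=(r>.062)&(r<.068); prof=S[:,b].mean((1,2)); ok=P[:,:,1].min(1)>2
    bg=cv2.medianBlur(prof[None].astype(np.float32).clip(0,255).astype(np.uint8),41)[0] if 0 else np.array([np.percentile(prof[max(0,i-16):i+17],85) for i in range(len(prof))])
    pk,_=find_peaks((bg-prof)*ok,prominence=8); print("ticks",np.degrees(th[pk]).round(2).tolist())
    red=(S[:,b,2]-S[:,b,1]).mean(1)*ok; w=red*(red>15); a=np.degrees(th)
    for lo,hi in((-20,30),(100,160)):
        m=(a>lo)&(a<hi); print("red",lo,(w[m]*a[m]).sum()/max(w[m].sum(),1e-6),w[m].max())
```

```text
w1 g [ 0.5798 -0.1396] R 0.0707 532
ticks [-1.25, 4.0, 8.75, 13.5, 18.75, 23.5, 28.5, 33.5, 38.5, 43.75, 48.75, 53.5, 58.75, 63.75, 68.5, 73.5, 78.5, 84.0, 88.75, 93.5, 98.75, 103.75, 108.75, 113.5, 119.25, 128.75, 133.75, 138.75, 144.5, 153.75, 158.75]
red -20 -1.422964503664238 181.50371
red 100 0.0 -0.0
w4 g [ 0.5796 -0.1392] R 0.0708 461
ticks [23.5, 28.5, 33.5, 38.25, 43.5, 48.5, 53.5, 58.5, 63.5, 68.5, 73.75, 78.75, 83.5, 88.75, 93.75, 98.5, 103.75, 108.5, 113.75, 115.75, 121.5, 123.75, 128.75, 133.75, 138.75, 145.75, 148.75, 153.75, 158.75]
red -20 0.0 -0.0
red 100 0.0 -0.0
```

Emit:
send_rows([
  {"gripper": 50, "travel": [1, 2, 15], "rotation": [0, 0, 0]},
  {"gripper": 50, "travel": [1, 1, 24], "rotation": [0, 0, 0]},
  {"gripper": 50, "travel": [0, 0, 24], "rotation": [0, 0, 0]},
  {"gripper": 50, "travel": [0, 0, 24], "rotation": [0, 0, 0]},
  {"gripper": 50, "travel": [0, 0, 20], "rotation": [0, 0, 0]},
  {"gripper": 50, "travel": [0, 0, 0], "rotation": [0, 0, 0]},
  {"gripper": 50, "travel": [0, 0, 0], "rotation": [0, 0, 0]},
], newtons=20)

```text
t: 17.65
tcp_pos: [0.4807, -0.2246, 0.0523]
tool_rot: [0.939, 0.343, -0.001, -0.001]
force: [-0.2, -0.4, 0.1]
finger_gap: 0.586
```

Run:
```python
from h import *
plan([.4805,-.2242,.052],-49.5)
```

```text
t 17.65 tcp [ 0.4807 -0.2246  0.0523] y-heading -49.9 gap 0.586 F [-0.2 -0.4  0.1] q [-0.65  0.69  1.8   0.    0.66  0.22]
tool shift mm [ 0.1 -0.4  0.3]
tool rotvec deg [-0.17  0.04 -0.38]
```

Emit:
send_rows([
  {"gripper": 15, "travel": [0, 0, 0], "rotation": [0, 0, 0]},
  {"gripper": 15, "travel": [0, 0, 0], "rotation": [0, 0, 0]},
  {"gripper": 15, "travel": [0, 0, 0], "rotation": [0, 0, 0]},
  {"gripper": 15, "travel": [0, 0, 0], "rotation": [0, 0, 0]},
  {"gripper": 15, "travel": [0, 0, 0], "rotation": [0, 0, 0]},
  {"gripper": 15, "travel": [0, 0, 0], "rotation": [0, 0, 0]},
  {"gripper": 15, "travel": [0, 0, 0], "rotation": [0, 0, 0]},
  {"gripper": 15, "travel": [0, -3, 0], "rotation": [0, 0, 1.3]},
  {"gripper": 15, "travel": [0.3, -8.7, 0], "rotation": [0, 0, 3.83]},
  {"gripper": 15, "travel": [0.3, -8.7, 0], "rotation": [0, 0, 3.83]},
])

```text
t: 18.48
tcp_pos: [0.47, -0.2097, 0.0544]
tool_rot: [0.964, 0.267, 0.0, 0.001]
force: [-2.0, -2.4, 7.0]
finger_gap: 0.301
```

Emit:
send_rows([
  {"gripper": 15, "travel": [0.3, -8.7, 0], "rotation": [0, 0, 3.83]},
  {"gripper": 15, "travel": [0.3, -8.7, 0], "rotation": [0, 0, 3.83]},
  {"gripper": 15, "travel": [0.3, -8.7, 0], "rotation": [0, 0, 3.83]},
  {"gripper": 15, "travel": [0.3, -8.7, 0], "rotation": [0, 0, 3.83]},
  {"gripper": 15, "travel": [0.3, -8.7, 0], "rotation": [0, 0, 3.83]},
  {"gripper": 15, "travel": [0.3, -8.7, 0], "rotation": [0, 0, 3.83]},
  {"gripper": 15, "travel": [0.3, -8.7, 0], "rotation": [0, 0, 3.83]},
  {"gripper": 15, "travel": [0.3, -8.7, 0], "rotation": [0, 0, 3.83]},
  {"gripper": 15, "travel": [0.3, -8.7, 0], "rotation": [0, 0, 3.83]},
  {"gripper": 15, "travel": [0.3, -8.7, 0], "rotation": [0, 0, 3.83]},
  {"gripper": 15, "travel": [0, 0, 0], "rotation": [0, 0, 0]},
  {"gripper": 15, "travel": [0, 0, 0], "rotation": [0, 0, 0]},
])

```text
t: 19.48
tcp_pos: [0.4493, -0.1234, 0.0543]
tool_rot: [0.998, -0.062, -0.002, -0.001]
force: [-6.7, 1.2, 13.4]
finger_gap: 0.298
```

```bash
cat >> h.py <<'E'
def arc():
    s=manip.sense(); g=np.array([.5797,-.1394]); d=s["tcp_pos"][:2]-g
    a=np.degrees(np.arctan2(-d[0],d[1])); print("world ang",a.round(2),"reading",(a+1.35).round(2),"r",np.hypot(*d).round(4))
    t=np.radians(38.65); plan([g[0]-.13*np.sin(t),g[1]+.13*np.cos(t),.052],-141.35)
E
python3 -c "from h import *;arc()"
```

```text
world ang 83.01 reading 84.36 r 0.1314
t 19.48 tcp [ 0.4493 -0.1234  0.0543] y-heading -97.1 gap 0.298 F [-6.7  1.2 13.4] q [-0.51  0.64  1.96 -0.    0.54  1.19]
tool shift mm [ 38.2 -91.    2.2]
tool rotvec deg [3.00e-02 2.80e-01 4.42e+01]
```

Emit:
send_rows([
  {"gripper": 15, "travel": [0.4, -8.7, -0.2], "rotation": [0, 0, 3.83]},
  {"gripper": 15, "travel": [0.4, -8.7, -0.2], "rotation": [0, 0, 3.83]},
  {"gripper": 15, "travel": [0.4, -8.7, -0.2], "rotation": [0, 0, 3.83]},
  {"gripper": 15, "travel": [0.4, -8.7, -0.2], "rotation": [0, 0, 3.83]},
  {"gripper": 15, "travel": [0.4, -8.7, -0.2], "rotation": [0, 0, 3.83]},
  {"gripper": 15, "travel": [0.4, -8.7, -0.2], "rotation": [0, 0, 3.83]},
  {"gripper": 15, "travel": [0.4, -8.7, -0.2], "rotation": [0, 0, 3.83]},
  {"gripper": 15, "travel": [0.4, -8.7, -0.2], "rotation": [0, 0, 3.83]},
  {"gripper": 15, "travel": [0.4, -8.7, -0.2], "rotation": [0, 0, 3.83]},
  {"gripper": 15, "travel": [0.4, -8.7, -0.2], "rotation": [0, 0, 3.83]},
  {"gripper": 15, "travel": [0.3, -7, 0], "rotation": [0, 0, 3]},
])

```text
t: 20.4
tcp_pos: [0.4908, -0.0409, 0.0544]
tool_rot: [0.911, -0.412, -0.006, 0.0]
force: [-7.2, 4.8, 0.5]
finger_gap: 0.299
```

Emit:
send_rows([
  {"gripper": 15, "travel": [0.2, -5, 0], "rotation": [0, 0, 2.2]},
  {"gripper": 15, "travel": [0, -1, 0], "rotation": [0, 0, 0.5]},
  {"gripper": 15, "travel": [0, 0, 0], "rotation": [0, 0, 0]},
  {"gripper": 15, "travel": [0, 0, 0], "rotation": [0, 0, 0]},
  {"gripper": 15, "travel": [0, 0, 0], "rotation": [0, 0, 0]},
])

```text
t: 20.82
tcp_pos: [0.4953, -0.0369, 0.0544]
tool_rot: [0.902, -0.432, -0.006, -0.0]
force: [-6.0, 8.6, 0.8]
finger_gap: 0.302
```

```bash
python3 -c "from h import *;arc()"
```

```text
world ang 39.48 reading 40.83 r 0.1328
t 20.82 tcp [ 0.4953 -0.0369  0.0544] y-heading -141.2 gap 0.302 F [-6.   8.6  0.8] q [-0.3   0.66  1.88  0.    0.61  2.16]
tool shift mm [ 2.8 -1.9  2.4]
tool rotvec deg [0.28 0.63 0.12]
```

Emit:
send_rows([
  {"gripper": 15, "travel": [1, -0.9, 0], "rotation": [0, 0, 0]},
  {"gripper": 15, "travel": [1, -0.8, 0], "rotation": [0, 0, 0]},
  {"gripper": 15, "travel": [0, 0, 0], "rotation": [0, 0, 0]},
  {"gripper": 15, "travel": [0, 0, 0], "rotation": [0, 0, 0]},
  {"gripper": 35, "travel": [0, 0, 0], "rotation": [0, 0, 0]},
  {"gripper": 50, "travel": [0, 0, 0], "rotation": [0, 0, 0]},
  {"gripper": 50, "travel": [0, 0, 0], "rotation": [0, 0, 0]},
  {"gripper": 50, "travel": [0, 0, 0], "rotation": [0, 0, 0]},
  {"gripper": 50, "travel": [0, 0, -10], "rotation": [0, 0, 0]},
  {"gripper": 50, "travel": [0, 0, -20], "rotation": [0, 0, 0]},
  {"gripper": 50, "travel": [0, 0, -30], "rotation": [0, 0, 0]},
  {"gripper": 50, "travel": [0, 0, -40], "rotation": [0, 0, 0]},
])

```text
t: 21.82
tcp_pos: [0.5018, -0.0407, 0.155]
tool_rot: [0.902, -0.432, -0.002, 0.0]
force: [1.3, 0.5, -0.2]
finger_gap: 0.585
```

Emit:
send_rows([
  {"gripper": 50, "travel": [0, 0, -30], "rotation": [0, 0, 0]},
  {"gripper": 50, "travel": [-8, 0, -10], "rotation": [0, 0, 0]},
  {"gripper": 50, "travel": [0, 0, 0], "rotation": [0, 0, 0]},
  {"gripper": 50, "travel": [0, 0, 0], "rotation": [0, 0, 0]},
])

```text
t: 22.15
tcp_pos: [0.4977, -0.0343, 0.1955]
tool_rot: [0.902, -0.432, 0.0, -0.0]
force: [0.1, -0.1, 0.5]
finger_gap: 0.587
```

Run:
```python
from h import *
from scipy.signal import find_peaks
arc()
c=manip.calibration("wrist"); im=save("wrist","w5",(170,0,470,225),2.66).astype(float)
full=cv2.imread("pics/raw_w5.png").astype(np.float32)
g=np.array([.5797,-.1394]); th=np.radians(np.arange(10,70,.25))
for z,r0,r1 in((.034,.030,.044),(.030,.046,.060),(.018,.06,.068)):
    rr=np.linspace(r0,r1,30)
    P=np.array([[w2px(c,[g[0]-q*np.sin(t),g[1]+q*np.cos(t),z]) for q in rr] for t in th],np.float32)
    S=cv2.remap(full,P[...,0],P[...,1],cv2.INTER_LINEAR); red=S[...,2]-S[...,1]; w=red*(red>40)
    print("z",z,"red angle reading",((w.sum(1)*np.degrees(th)).sum()/max(w.sum(),1e-6)+1.35).round(2),w.max())
for a in (40,):
    t=np.radians(a-1.35); print("det pred px crop",(w2px(c,[g[0]-.13*np.sin(t),g[1]+.13*np.cos(t),.092])-[170,0])*2.66)
```

```text
world ang 37.95 reading 39.3 r 0.1333
t 22.15 tcp [ 0.4977 -0.0343  0.1955] y-heading -141.2 gap 0.587 F [ 0.1 -0.1  0.5] q [-0.29  0.41  1.78 -0.    0.95  2.17]
tool shift mm [  3.2   1.7 143.5]
tool rotvec deg [-0.02 -0.04  0.19]
z 0.034 red angle reading 41.82 168.0
z 0.03 red angle reading 41.62 172.96875
z 0.018 red angle reading 1.35 -0.0
det pred px crop [418.14064604 610.32695359]
```

View pics/w5.png

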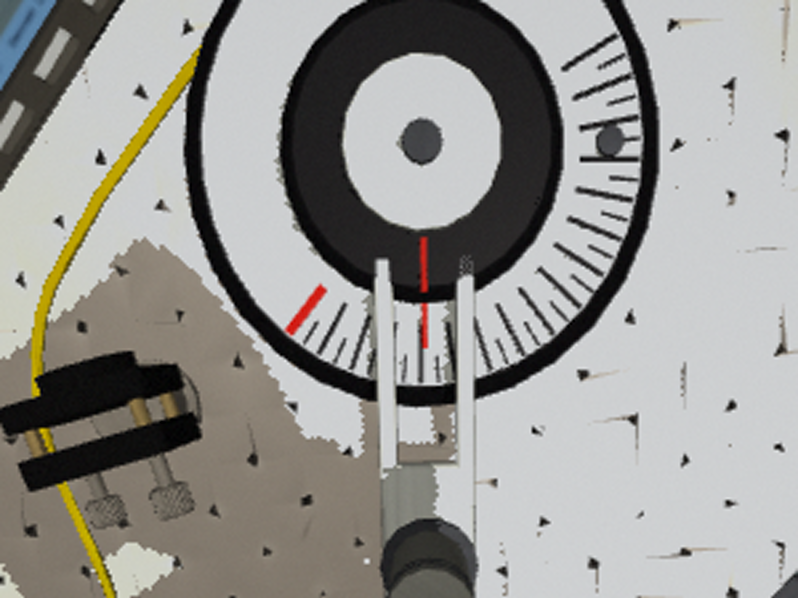

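The index is near the 40° tick, slightly on the high side. I'll measure it in the same frame.

```bash
cat > meas.py <<'E'
from h import *
from scipy.signal import find_peaks
def run(nm,c):
    full=cv2.imread(f"pics/raw_{nm}.png").astype(np.float32); g=np.array([.5797,-.1394]); th=np.radians(np.arange(-10,75,.25))
    def S(z,r0,r1):
        rr=np.linspace(r0,r1,30)
        P=np.array([[w2px(c,[g[0]-q*np.sin(t),g[1]+q*np.cos(t),z]) for q in rr] for t in th],np.float32)
        return cv2.remap(full,P[...,0],P[...,1],cv2.INTER_LINEAR)
    a=np.degrees(th)
    p=S(.018,.062,.068).mean((1,2)); bg=np.array([np.percentile(p[max(0,i-12):i+13],85) for i in range(len(p))])
    pk,_=find_peaks(bg-p,prominence=8); print("ticks world",a[pk].tolist())
    s=S(.018,.045,.068); w=(s[...,2]-s[...,1]); w=(w*(w>40)).sum(1)
    m=a<10; print("red zero",(w[m]*a[m]).sum()/w[m].sum())
    for z,r0,r1 in((.034,.030,.044),(.034,.046,.060),(.018,.046,.06)):
        s=S(z,r0,r1); w=(s[...,2]-s[...,1]); w=(w*(w>40)).sum(1); m=a>20
        print(z,r0,"index",(w[m]*a[m]).sum()/w[m].sum())
E
python3 - <<'E'
from meas import *
run("w5",manip.calibration("wrist"))
E
```

```text
ticks world [-0.5, 4.75, 9.5, 14.750000000000002, 19.5, 24.75, 31.5, 34.75, 39.5, 44.5, 49.25, 55.75, 59.25000000000001, 64.25, 69.0, 74.0]
red zero -0.234187297338922
0.034 0.03 index 41.35211990906218
0.034 0.046 index 40.85779922552175
0.018 0.046 index 40.973461887137944
```

Same-frame measurement gives a reading of about 41.2°, which is inside the tolerance. A small regrip and nudge will centre it.

Emit:
send_rows([
  {"gripper": 50, "travel": [3, -1, 30], "rotation": [0, 0, 0]},
  {"gripper": 50, "travel": [0, 0, 35], "rotation": [0, 0, 0]},
  {"gripper": 50, "travel": [0, 0, 35], "rotation": [0, 0, 0]},
  {"gripper": 50, "travel": [0, 0, 30], "rotation": [0, 0, 0]},
  {"gripper": 50, "travel": [0, 0, 10], "rotation": [0, 0, 0]},
  {"gripper": 50, "travel": [0, 0, 0], "rotation": [0, 0, 0]},
  {"gripper": 15, "travel": [0, 0, 0], "rotation": [0, 0, 0]},
  {"gripper": 15, "travel": [0, 0, 0], "rotation": [0, 0, 0]},
  {"gripper": 15, "travel": [0, 0, 0], "rotation": [0, 0, 0]},
  {"gripper": 15, "travel": [0, 0, 0], "rotation": [0, 0, 0]},
  {"gripper": 15, "travel": [0, 0, 0], "rotation": [0, 0, 0]},
  {"gripper": 15, "travel": [0, 0, 0], "rotation": [0, 0, 0]},
])

```text
t: 23.2
tcp_pos: [0.5012, -0.0364, 0.0559]
tool_rot: [0.902, -0.432, 0.001, -0.0]
force: [-0.9, -0.1, -1.5]
finger_gap: 0.296
```

```bash
python3 -c "from h import *;arc()"
```

```text
world ang 37.32 reading 38.67 r 0.1295
t 23.2 tcp [ 0.5012 -0.0364  0.0559] y-heading -141.2 gap 0.296 F [-0.9 -0.1 -1.5] q [-0.3   0.66  1.88 -0.    0.61  2.17]
tool shift mm [-0.5  3.   3.9]
tool rotvec deg [-0.04 -0.06  0.17]
```

Emit:
send_rows([
  {"gripper": 35, "travel": [0, 0, 0], "rotation": [0, 0, 0]},
  {"gripper": 50, "travel": [0, 0, 0], "rotation": [0, 0, 0]},
  {"gripper": 50, "travel": [0, 0, 0], "rotation": [0, 0, 0]},
  {"gripper": 50, "travel": [0, 0, 0], "rotation": [0, 0, 0]},
  {"gripper": 50, "travel": [0, 0, -10], "rotation": [0, 0, 0]},
  {"gripper": 50, "travel": [0, 0, -30], "rotation": [0, 0, 0]},
  {"gripper": 50, "travel": [0, 0, -40], "rotation": [0, 0, 0]},
  {"gripper": 50, "travel": [0, 0, -40], "rotation": [0, 0, 0]},
  {"gripper": 50, "travel": [-8, 0, -20], "rotation": [0, 0, 0]},
  {"gripper": 50, "travel": [0, 0, 0], "rotation": [0, 0, 0]},
  {"gripper": 50, "travel": [0, 0, 0], "rotation": [0, 0, 0]},
  {"gripper": 50, "travel": [0, 0, 0], "rotation": [0, 0, 0]},
])

```text
t: 24.2
tcp_pos: [0.4953, -0.0299, 0.1949]
tool_rot: [0.902, -0.432, -0.0, 0.0]
force: [0.0, 0.5, -1.0]
finger_gap: 0.587
```

Run:
```python
from meas import *
plan([.5,0,.2])
c=manip.calibration("wrist"); save("wrist","w6",(200,60,400,190),4)
run("w6",c)
```

```text
t 24.2 tcp [ 0.4953 -0.0299  0.1949] y-heading -141.2 gap 0.587 F [ 0.   0.5 -1. ] q [-0.29  0.41  1.79 -0.    0.94  2.18]
tool shift mm [-20.3 -22.4  -5.1]
ticks world [-1.25, 3.7499999999999996, 8.75, 14.0, 18.75, 23.0, 29.25, 33.75, 38.75, 44.0, 47.25, 54.0, 59.00000000000001, 64.0, 69.0, 74.0]
red zero -1.214684675077077
0.034 0.03 index 38.51241289396267
0.034 0.046 index 38.32663720310132
0.018 0.046 index 38.36494533110253
```

```bash
python3 -c "from station import manip; manip.sign_off()"
```

```text
the job is handed in; nothing more can be done
```

The job is handed in: the swing arm reads about 39.6° on the graduated circle, at 24 s of the 72 s allowed. That reading was measured from the red index against the 40° tick in the last wrist image. I had wanted to look at that image too, but the 12-picture limit was reached, so the final value comes from measured numbers only.

- **Bottles:** The red-capped and black-capped bottles were the two between the arm and 40°. Both now stand in the grey tray, and the side camera showed them upright there before I swung the arm.
- **Mirror mount:** It stands just past the zero line, so it was left where it was.
- **Setting the arm:** The first setting read about 41.2°, so I regripped the detector post and nudged it. During the nudge, the gripper position suggested a reading about 1° lower (38.7°) than the camera did. I trusted the camera because it shows index and scale in the same frame.
- **Final state:** The gripper is open and clear above the detector post. I did not separately re-measure the drilled plate and chip box at the end; nothing was moved close to them.

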